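Pin the hold-down bar of a test nest

TASK

Lock the white instrument into its test nest: take the lock pin from its holder, bring the hold-down bar across the instrument, line its eye up by feel with the hole of the steel knuckle underneath, and push the pin down through both until its shoulder sits flush on the bar; then let go. Be gentle: feel for the hole with light pressure and never force the pin, and leave the screwdriver, the handheld tester and the round sounder where they lie.

Things in the scene. Friction and masses are not known exactly. Their poses are not given: they have to be found in the camera images.
- nest: test nest, fixed to the bench: aluminium plate 150 x 260 x 10 mm carrying a white instrument box (top at 60 mm), the bar's pivot post and a steel lower knuckle. Origin on the bench under the bar's vertical pivot axis; z up; +y points from the pivot to point line_end
- line_end (a point): end of the nest's centre line, 180 mm from the pivot, level with the lower knuckle's top face (66 mm above the bench). The knuckle: firm steel block, 100 mm along the arc, 36 wide, with one vertical 14 mm hole 26 mm deep. It is bolted through slots: its hole lies on the pivot's 180 mm arc, 5 to 38 mm (0.03 to 0.21 rad) counter-clockwise from here; not measured, to be felt for
- bar (a joint): swing of the aluminium hold-down bar, rad: 0 = along the nest's +y, growing counter-clockwise from above. Bar 12 mm thick (68 to 80 mm above the bench), 24 wide, with a 40 mm square end (upper knuckle). Swings -0.2 to 0.8 with no stop where the holes line up, drags under 1 N at its end, stays where left; starts at 0.4 to 0.6
- eye (a point): centre of the eye at the bar's end, at the level of the bar's top face: a vertical 14 mm through hole, 180 mm from the pivot axis
- pin: loose steel lock pin, about 80 g, upright in the holder. Origin: centre of the underside of its shoulder; z up along the pin. Below: round shank 12 mm thick, 36 long, last 4 mm tapered to 9 mm. Above: round shoulder 24 mm wide, 4 thick, then a flat upright grip 12 mm thick (along x), 28 wide (along y), from 4 to 42 mm above the origin
- holder: fixed grey block 60 x 60 x 45 mm with a 14 mm hole, 40 mm deep, in the middle of its top; origin at the centre of its underside. The pin's shoulder rests on its top.
- screwdriver: screwdriver lying on the bench, 170 mm long; a bystander. Origin under its middle, on the bench
- tester: white handheld tester 60 x 85 x 18 mm with a small screen, lying on the bench; a bystander. Origin at the centre of its underside
- sounder: black round sounder, 32 mm in diameter, 22 mm high, on the bench; a bystander. Origin at the centre of its underside

How it is judged:
On the way:
1. the pin is drawn up out of its holder (z of pin in the frame of holder above 0.085 m), for 0.1 s.
At the end, for the whole second after the job is handed in: The pin stands upright (within 0.08 rad) through the bar's eye and the lower knuckle, its shoulder less than 3 mm above the bar's top and within 3 mm of the eye's centre, the bar lies across the instrument at an angle between 0.005 and 0.235 rad, and all is at rest and released (horizontal distance between pin and eye below 0.003 m and z of pin in the frame of eye below 0.003 m and angle between pin's own z axis and vertical below 0.08 rad and value of joint bar between 0.005 and 0.235 rad and linear speed of pin below 0.02 m/s and velocity of joint bar between -0.05 and 0.05 rad/s); the robot touches nothing.
It fails at once if the pin is pressed or knocked against the nest, bar or knuckle with more than 40 N (contact force between pin and nest above 40 N).
It fails at once if the screwdriver is moved by more than 20 mm (distance of screwdriver from where it was at the start of the episode above 0.02 m).
It fails at once if the tester is moved by more than 20 mm (distance of tester from where it was at the start of the episode above 0.02 m).
It fails at once if the sounder is moved by more than 20 mm (distance of sounder from where it was at the start of the episode above 0.02 m).
It also fails if it takes over 58 s, if anything falls off the work surface, if the arm or the gripper's body presses on something with over 40 N, if the wrist force passes 120 N, or if a joint passes its speed limit or range.

ROBOT

A 6-joint arm with a two-finger parallel gripper is mounted at the origin on the work surface. World frame = base frame: x ahead of the robot, y to its left, z up, the work surface at z = 0. Lengths are in m, angles in rad, forces in N, time in s.
With the tool pointing down it reaches from about 0.3 to 0.875 m from the base axis. Payload 6.4 kg.
Tool frame: the origin (TCP) lies at the very end of the fingers, on their centre line; the grasp point (between the pads) lies 19 mm behind it; z points along the fingers, x is the direction in which the jaws open and shut, and the axes are right-handed (so a half turn about z gives the same grasp; the last joint's range is limited). The gripper opens to 88 mm and grips with 3 to 60 N. Pads are 18 mm wide; open, the fingers measure 123 mm over their backs; the gripper's body (75 mm by 187 mm) begins 45 mm behind the grasp point.
Start: joints at [-1.455, 0.181, 1.607, -0, 1.354, -0.206], TCP at [0.182, -0.545, 0.239] pointing down, gripper open.
Joint ranges: [-2.99, 2.99], [-0.89, 2.07], [0.3, 2.58], [-1.14, 4.28], [0, 2.63], [-3.12, 3.12]. Speed limits (rad/s): [2.57, 2.57, 3.01, 3.14, 3.14, 3.14].

INTERFACE

Orientations are given as a rotation vector (axis times angle).
In Python, from cell import env gives the robot as it stands.
- The arm moves only by the tool send_rows, never from a script. Its argument "plan" is a list of rows, each a list of 7 numbers: the shift along the tool's x, y, z in cm, then the turn, a rotation vector about the tool's x, y, z in rad, then the finger opening in cm, from 0 to 8.81. A call has 1 to 12 rows; each row is the pose to reach, as a shift and turn from the pose commanded when the call began, along the tool's axes at that moment; what a row does not reach only later rows make up. A row lasts 1/10 s, in which the tool goes at most 50 mm and 8.59 degrees, less where a joint would pass 70% of its speed; a pose out of reach is approached as far as the arm can. A call with a gripper value outside its range is refused whole. The fingers move at their own pace and stop on an object; the grip force is fixed at half the most. Time passes only in rows, so rows that repeat a pose let the fingers close. It gives the time, the measured TCP pose, the force and the opening at its end, in the units of the state.
- env.read_state(): the state, without advancing time (a new reading comes with each control period).
- env.grab_frame(name): name is "scene" or "top" or "wrist"; returns a dict with "frame" (480x640x3 uint8, blue, green, red), "intrinsics" (3x3 intrinsics, pixels), "k1" (the pictures are not rectified: a ray, as slopes to the right and down, at radius r is drawn at 1 + k1 r^2 times it, then the intrinsics apply), "R" (3x3) and "t" (3): a world point X has camera coordinates R X + t; the wrist camera has in their place "hand_eye" (4x4, takes a point from camera to tool coordinates, whose origin is the TCP and whose axes are the tool frame's). Camera axes: x right, y down, z forward; pixel columns grow to the right and rows downward; lengths in m; the calibration is good to about 2 mm. A picture is of the moment at which its call begins: read the wrist's pose just before it. There is no depth.
- env.close_job(): hands the job in, once; it reports no verdict.
The state is a dict: "t": time; "qpos": joint angles; "joint_vel": joint speeds; "joint_efforts": joint torques, N m; "tcp_pos": TCP position; "ee_rot": TCP orientation; "contact_force": force on the tool from outside, world axes, zero at the start; "torque": the same for the moment, N m; "finger_gap": finger opening in m.
Only numpy, scipy, OpenCV 4.12 (cv2) and the standard library are available. Lean on these libraries where they do the work, as an engineer would, in place of code of your own. Each camera call takes 0.05 s, during which the arm holds its last target.

## Working session

There is one attempt and no reset: what is moved stays moved. The work goes in short steps, Python scripts to look and compute and a tool call to move; the robot and the scene stay as the last step left them, time stands still between calls to the robot, and variables do not carry over. Pictures are saved under pics/ and viewed, and the job is handed in when it is done.

Besides the shell and the picture viewer there is one more tool, called after ">>>" as a command line: name --pt "numbers of a row" for each row, then --argument value for the rest. send_rows: Moves the arm, as the interface text tells. Its arguments: {"type":"object","properties":{"plan":{"type":"array"}},"required":["plan"]}

```bash
ls; mkdir -p pics
python3 - <<'E'
from cell import env
import cv2
print(env.read_state())
for n in ("scene","top","wrist"):
    f=env.grab_frame(n); cv2.imwrite(f"pics/{n}0.png",f["frame"]); print(n,{k:v for k,v in f.items() if k!="frame"})
E
```

```text
pics
{'t': 0.0, 'qpos': array([-1.45531223e+00,  1.81539215e-01,  1.60800888e+00, -1.76647662e-05,
        1.35383712e+00, -2.06329016e-01]), 'joint_vel': array([ 2.83923046e-04, -4.41109219e-04, -2.10155307e-06, -9.41773333e-04,
        4.26607448e-04,  5.52975090e-04]), 'joint_efforts': array([-1.90168947e-03, -4.33877885e+01, -3.41850722e+01,  6.98801363e-02,
        3.87626141e-02, -1.14205443e-04]), 'tcp_pos': array([ 0.18179561, -0.54492224,  0.23781077]), 'ee_rot': array([-2.54758848e+00,  1.83606941e+00,  1.91778327e-03]), 'contact_force': array([ 0.27128066, -0.81528548,  0.12373449]), 'torque': array([ 0.01239948, -0.01897677,  0.015183  ]), 'finger_gap': 0.08808234027807199}
scene {'intrinsics': array([[555.84560441,   0.        , 326.41352601],
       [  0.        , 555.84560441, 237.77621569],
       [  0.        ,   0.        ,   1.        ]]), 'k1': -0.011565242442569231, 'R': array([[-8.69823427e-01,  4.93363132e-01,  1.63740596e-04],
       [ 4.28623697e-01,  7.55848891e-01, -4.94948665e-01],
       [-2.44313186e-01, -4.30447760e-01, -8.68922202e-01]]), 't': array([ 
[... 305 characters left out ...]
.99419313, -0.02725426, -0.10410204],
       [ 0.10447333, -0.01256927, -0.99444826]]), 't': array([-0.07482424,  0.5509889 ,  1.31121643])}
wrist {'intrinsics': array([[351.58733399,   0.        , 317.83325303],
       [  0.        , 351.58733399, 236.22398369],
       [  0.        ,   0.        ,   1.        ]]), 'k1': -0.0006786451710388387, 'hand_eye': array([[ 9.99999870e-01, -3.17342483e-04, -3.99240785e-04,
         5.17341483e-04],
       [ 4.29499693e-04,  9.46149390e-01,  3.23730054e-01,
        -8.41417104e-02],
       [ 2.75008126e-04, -3.23730183e-01,  9.46149403e-01,
        -1.44914568e-01],
       [ 0.00000000e+00,  0.00000000e+00,  0.00000000e+00,
         1.00000000e+00]])}
```

View pics/scene0.png

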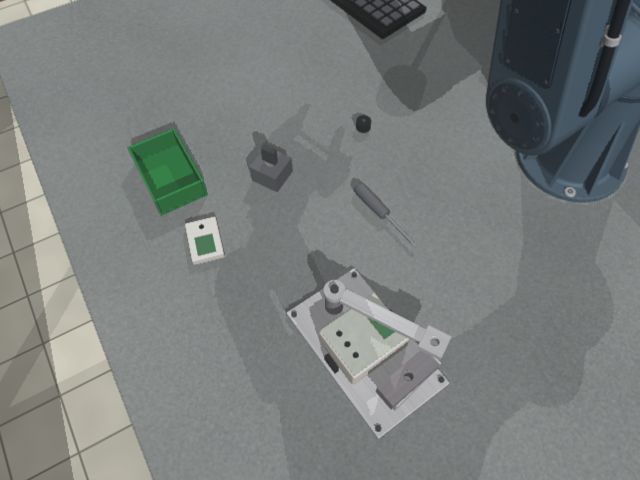

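View pics/top0.png

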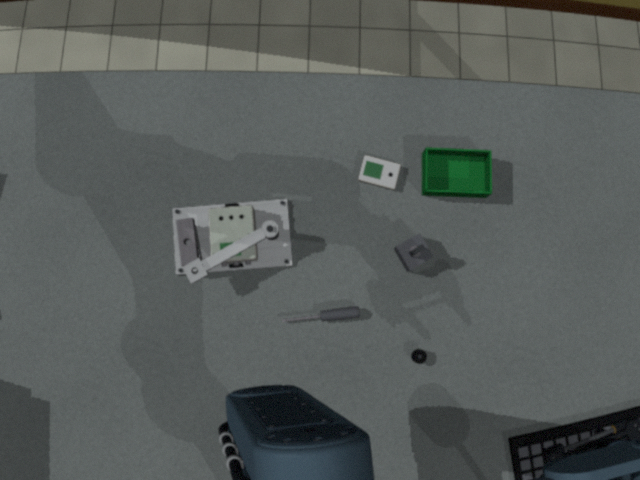

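View pics/wrist0.png

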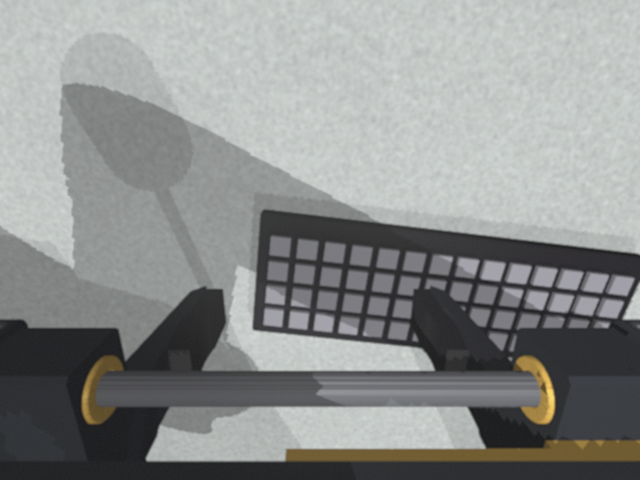

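The scene view shows the holder with the pin at about (270,165), pivot (334,291), eye (434,342) and the knuckle hole (408,377). In the top view the same things are at (418,253), (270,229), (195,271) and (185,241). Next I'll enlarge these regions.

```bash
cat > h.py <<'E'
from cell import env
import numpy as np, cv2
from scipy.spatial.transform import Rotation as Ro
def shot(n,name):
    s=env.read_state(); f=env.grab_frame(n); f["state"]=s; cv2.imwrite(f"pics/{name}.png",f["frame"]); 
    np.save(f"pics/{name}.npy",f,allow_pickle=True); return f
def load(name): return np.load(f"pics/{name}.npy",allow_pickle=True).item()
def pose(f):
    if "R" in f: return f["R"],f["t"]
    s=f["state"]; T=np.eye(4); T[:3,:3]=Ro.from_rotvec(s["ee_rot"]).as_matrix(); T[:3,3]=s["tcp_pos"]
    C=np.linalg.inv(T@f["hand_eye"]); return C[:3,:3],C[:3,3]
def pix2w(f,uv,z):
    K=f["intrinsics"];d=np.array([(uv[0]-K[0,2])/K[0,0],(uv[1]-K[1,2])/K[1,1]]);p=d.copy()
    for _ in range(30): p=d/(1+f["k1"]*(p@p))
    R,t=pose(f); o=-R.T@t; r=R.T@np.array([p[0],p[1],1]); return o+r*(z-o[2])/r[2]
def w2pix(f,X):
    R,t=pose(f);c=R@np.asarray(X)+t;p=c[:2]/c[2];p=p*(1+f["k1"]*(p@p));K=f["intrinsics"]
    return np.array([K[0,0]*p[0]+K[0,2],K[1,1]*p[1]+K[1,2]])
def crop(name,x0,y0,x1,y1,k,out):
    im=cv2.imread(f"pics/{name}.png")[y0:y1,x0:x1]; cv2.imwrite(f"pics/{out}.png",cv2.resize(im,None,fx=k,fy=k,interpolation=cv2.INTER_CUBIC))
E
python3 - <<'E'
from h import *
for n in("scene","top"): shot(n,n+"1")
crop("scene1",280,250,460,440,4.2/1.4,"c1"); crop("scene1",230,120,310,200,6,"c2")
crop("top1",165,190,300,290,5,"c3"); crop("top1",385,220,475,290,6,"c4")
E
```

```text
(no output)
```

View pics/c1.png

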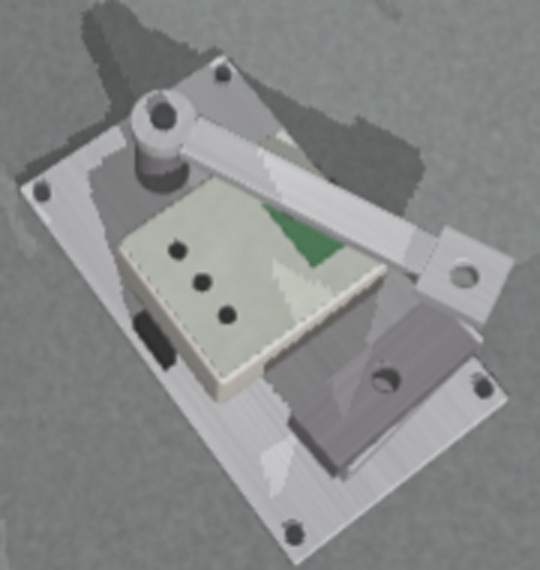

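View pics/c2.png

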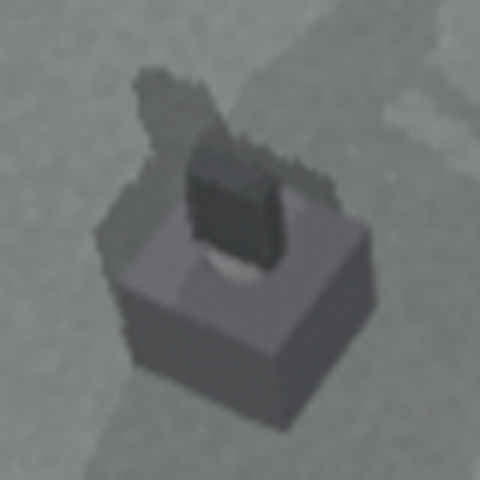

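View pics/c3.png

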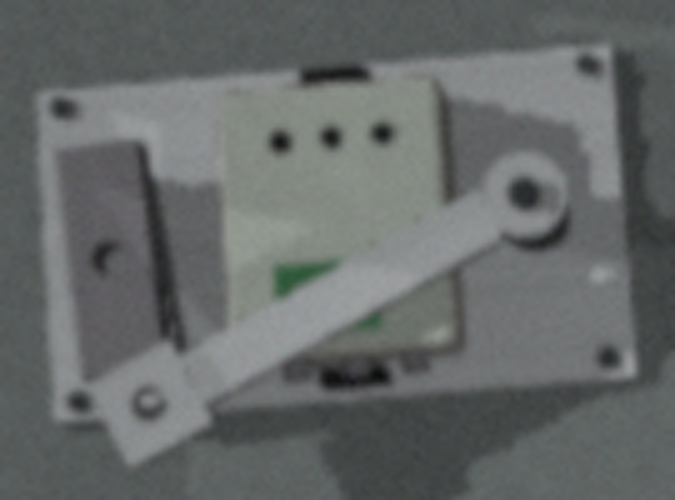

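View pics/c4.png

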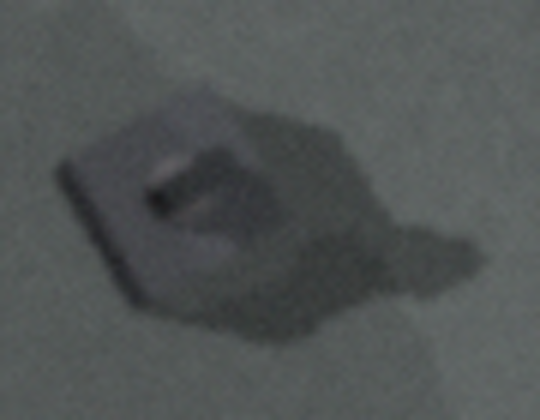

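Run:
```python
from h import *
S=load("scene1");T=load("top1")
s=lambda x,y:(280+x/3,250+y/3); t=lambda x,y:(165+x/5,190+y/5)
for n,a,b,z in (("piv",s(162,114),t(525,194),.08),("eye",s(465,275),t(149,402),.08),("hole",s(386,379),t(106,258),.066)):
    p=pix2w(S,a,z);q=pix2w(T,b,z);print(n,p,q)
print("plate corners z=.01")
for n,l,k in(("s",[(222,57),(22,188),(297,563),(507,400)],0),("t",[(612,47),(634,375),(57,420),(40,93)],1)):
    P=np.array([pix2w((S,T)[k],(s,t)[k](*c),.01)[:2] for c in l]);print(P.round(4).tolist(),np.linalg.norm(np.roll(P,-1,0)-P,axis=1))
s2=lambda x,y:(230+x/6,120+y/6);t2=lambda x,y:(385+x/6,220+y/6)
print("holder top .045",[pix2w(S,s2(*c),.045)[:2].round(4).tolist() for c in((118,285),(272,355),(372,230))])
print([pix2w(T,t2(*c),.045)[:2].round(4).tolist() for c in((62,162),(205,85),(140,305))])
# grip top at z=.087
print("grip top scene",[pix2w(S,s2(*c),.087)[:2].round(4).tolist() for c in((190,175),(212,135),(285,160),(272,200))])
```

```text
piv [0.59212374 0.04647415 0.08      ] [0.59123146 0.04774327 0.08      ]
eye [0.50036198 0.20447931 0.08      ] [0.4993575 0.2024684 0.08     ]
hole [0.56304759 0.22742347 0.066     ] [0.56108063 0.22652682 0.066     ]
plate corners z=.01
[[0.5249, 0.0044], [0.6698, 0.0199], [0.6421, 0.2756], [0.497, 0.2602]] [0.1457731  0.25723749 0.14587061 0.25730685]
[[0.668, 0.0164], [0.5221, 0.002], [0.4949, 0.2567], [0.641, 0.272]] [0.1466725  0.25613838 0.14685581 0.25708292]
holder top .045 [[0.5984, -0.2706], [0.5676, -0.2211], [0.5163, -0.2497]]
[[0.5641, -0.2209], [0.5936, -0.2726], [0.5133, -0.2498]]
grip top scene [[0.5693, -0.2674], [0.5561, -0.2784], [0.5405, -0.2579], [0.5513, -0.2457]]
```

```bash
cat >> h.py <<'E'
def go(p,yaw=None,Rt=None):
    """row to reach tool-down pose with tool x at yaw (mod pi chosen nearest)"""
    s=env.read_state(); R=Ro.from_rotvec(s["ee_rot"]).as_matrix()
    if yaw is not None:
        best=None
        for y in(yaw,yaw+np.pi):
            x=np.array([np.cos(y),np.sin(y),0]);z=np.array([0,0,-1.]);M=np.stack([x,np.cross(z,x),z],1)
            r=Ro.from_matrix(R.T@M).as_rotvec()
            print("yaw",y,"rot",r.round(4))
            if best is None or np.linalg.norm(r)<np.linalg.norm(best): best=r
    else: best=np.zeros(3)
    d=R.T@(np.asarray(p)-s["tcp_pos"])*100
    print("tcp",s["tcp_pos"].round(4),"toolx",R[:,0].round(3),"q6",s["qpos"][5].round(3)); print("ROW",d.round(3),best.round(4)); return d,best
E
python3 - <<'E'
from h import *
go([.555,-.261,.22],np.deg2rad(37))
E
```

```text
yaw 0.6457718232379019 rot [-9.0000e-04  4.0000e-04 -1.8947e+00]
yaw 3.787364476827695 rot [3.0000e-04 8.0000e-04 1.2469e+00]
tcp [ 0.1818 -0.5453  0.2383] toolx [ 0.316 -0.949 -0.001] q6 -0.206
ROW [-15.161 -44.391   1.849] [3.0000e-04 8.0000e-04 1.2469e+00]
```

>>> send_rows --pt "-15.2 -44.4 1.8 0 0 -1.895 8.8" --pt "-15.2 -44.4 1.8 0 0 -1.895 8.8" --pt "-15.2 -44.4 1.8 0 0 -1.895 8.8" --pt "-15.2 -44.4 1.8 0 0 -1.895 8.8" --pt "-15.2 -44.4 1.8 0 0 -1.895 8.8" --pt "-15.2 -44.4 1.8 0 0 -1.895 8.8" --pt "-15.2 -44.4 1.8 0 0 -1.895 8.8" --pt "-15.2 -44.4 1.8 0 0 -1.895 8.8" --pt "-15.2 -44.4 1.8 0 0 -1.895 8.8" --pt "-15.2 -44.4 1.8 0 0 -1.895 8.8" --pt "-15.2 -44.4 1.8 0 0 -1.895 8.8" --pt "-15.2 -44.4 1.8 0 0 -1.895 8.8"

```text
t: 1.45
tcp_pos: [0.5556, -0.2597, 0.2202]
ee_rot: [-3.019, -0.867, 0.001]
contact_force: [-0.1, -0.3, -0.3]
finger_gap: 0.0883
```

Run:
```python
from h import *
go([.555,-.261,.22],np.deg2rad(37))
```

```text
yaw 0.6457718232379019 rot [-0.0007  0.0003 -0.0864]
yaw 3.787364476827695 rot [4.0000e-04 1.1000e-03 3.0552e+00]
tcp [ 0.5556 -0.2597  0.2202] toolx [ 0.848  0.531 -0.   ] q6 -1.19
ROW [-0.124  0.076  0.024] [-0.0007  0.0003 -0.0864]
```

Run:
```python
from h import *
shot("wrist","w1")
```

```text
(no output)
```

View pics/w1.png

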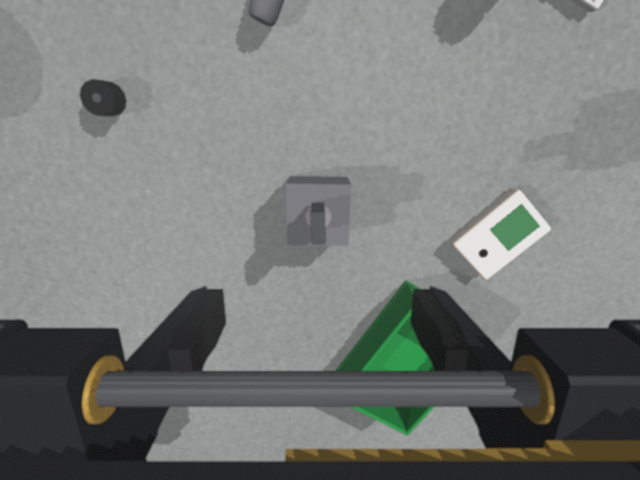

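Run:
```python
from h import *
crop("w1",275,165,365,255,6,"c5")
f=load("w1"); print(w2pix(f,[.555,-.261,.045]),w2pix(f,f["state"]["tcp_pos"]))
```

```text
[317.21736158 211.74840183] [318.97542317 306.30605622]
```

View pics/c5.png

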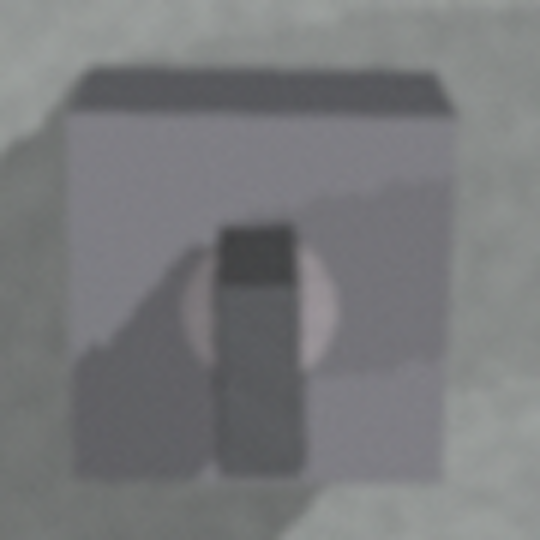

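Run:
```python
from h import *
f=load("w1");c=lambda x,y:(275+x/6,165+y/6)
H=np.array([pix2w(f,c(*p),.045) for p in((68,115),(455,115),(440,480),(72,480))])[:,:2];print(H.round(4),H.mean(0),np.linalg.norm(np.roll(H,-1,0)-H,axis=1))
G=np.array([pix2w(f,c(*p),.087) for p in((218,288),(297,288),(303,473),(214,473))])[:,:2];print(G.round(4),G.mean(0),np.linalg.norm(np.roll(G,-1,0)-G,axis=1))
l=(G[2]+G[3]-G[0]-G[1]);print(np.rad2deg(np.arctan2(l[1],l[0])))
l=H[1]-H[0];print(np.rad2deg(np.arctan2(l[1],l[0])))
print("shoulder",pix2w(f,c(261,303),.049))
R=Ro.from_rotvec(f["state"]["ee_rot"]).as_matrix();print(np.rad2deg(np.arctan2(R[1,0],R[0,0])))
```

```text
[[ 0.5172 -0.2539]
 [ 0.5673 -0.2226]
 [ 0.5982 -0.2732]
 [ 0.5478 -0.3048]] [ 0.55762724 -0.26361736] [0.05907708 0.05936214 0.05951298 0.05937626]
[[ 0.5457 -0.255 ]
 [ 0.5548 -0.2493]
 [ 0.5699 -0.2715]
 [ 0.5593 -0.2781]] [ 0.55741505 -0.26345073] [0.01076378 0.02684239 0.01249091 0.02683441]
-57.67242871847141
32.03096049647776
shoulder [ 0.5573704  -0.26252197  0.049     ]
32.0480132590494
```

Run:
```python
from h import *
go([.5574,-.2633,.053],np.deg2rad(32.1))
```

```text
yaw 0.5602506898901798 rot [-0.0006  0.0004  0.0059]
yaw 3.7018433434799727 rot [-6.0000e-04 -9.0000e-04 -3.1357e+00]
tcp [ 0.5553 -0.2601  0.2203] toolx [ 0.844  0.536 -0.   ] q6 -1.197
ROW [1.2000e-02 3.8700e-01 1.6731e+01] [-0.0006  0.0004  0.0059]
```

>>> send_rows --pt "0 0.38 4 0 0 0 5" --pt "0 0.38 8 0 0 0 5" --pt "0 0.38 12 0 0 0 5" --pt "0 0.38 14 0 0 0 5" --pt "0 0.38 15.5 0 0 0 5" --pt "0 0.38 16.2 0 0 0 5" --pt "0 0.38 16.7 0 0 0 5" --pt "0 0.38 16.7 0 0 0 5"

```text
t: 2.3
tcp_pos: [0.5574, -0.2644, 0.0542]
ee_rot: [3.023, 0.854, 0.001]
contact_force: [1.0, 0.6, -0.3]
finger_gap: 0.05
```

Run:
```python
from h import *
shot("wrist","w2")
go([.5574,-.2633,.053],np.deg2rad(32.1))
```

```text
yaw 0.5602506898901798 rot [ 0.0015 -0.0006 -0.0096]
yaw 3.7018433434799727 rot [-1.000e-03 -2.300e-03  3.132e+00]
tcp [ 0.5576 -0.2645  0.0547] toolx [0.852 0.523 0.001] q6 -1.186
ROW [ 0.046 -0.117  0.168] [ 0.0015 -0.0006 -0.0096]
```

View pics/w2.png

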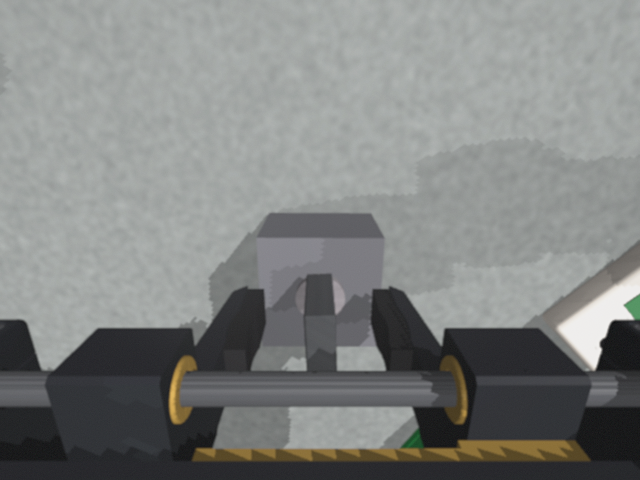

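The grip stands upright between the fingers, at column 319 against about 318 for the midpoint of the fingers. It is well centred, so I'll nudge slightly and close.

>>> send_rows --pt "0.04 -0.1 0.15 0 0 0 5" --pt "0.04 -0.1 0.15 0 0 0 2" --pt "0.04 -0.1 0.15 0 0 0 1" --pt "0.04 -0.1 0.15 0 0 0 0.6" --pt "0.04 -0.1 0.15 0 0 0 0.6" --pt "0.04 -0.1 0.15 0 0 0 0.6" --pt "0.04 -0.1 0.15 0 0 0 0.6" --pt "0.04 -0.1 0.15 0 0 0 0.6"

```text
t: 3.15
tcp_pos: [0.5569, -0.2631, 0.0523]
ee_rot: [-3.023, -0.854, -0.0]
contact_force: [-0.4, 1.5, 0.6]
finger_gap: 0.0115
```

>>> send_rows --pt "0 0 -1 0 0 0 0.6" --pt "0 0 -2 0 0 0 0.6" --pt "0 0 -3 0 0 0 0.6" --pt "0 0 -5 0 0 0 0.6" --pt "0 0 -7 0 0 0 0.6" --pt "0 0 -9 0 0 0 0.6" --pt "0 0 -11 0 0 0 0.6" --pt "0 0 -12.5 0 0 0 0.6" --pt "0 0 -13.5 0 0 0 0.6" --pt "0 0 -13.5 0 0 0 0.6" --pt "0 0 -13.5 0 0 0 0.6"

```text
t: 4.25
tcp_pos: [0.5565, -0.2628, 0.1867]
ee_rot: [-3.023, -0.854, 0.001]
contact_force: [-0.2, -0.5, -1.6]
finger_gap: 0.0113
```

Run:
```python
from h import *
shot("wrist","w3"); s=env.read_state(); print(s["contact_force"],s["finger_gap"])
go([.49,.21,.19],np.deg2rad(32.1))
```

```text
[-0.65097667  0.56274342 -1.06197776] 0.011803883330186168
yaw 0.5602506898901798 rot [-0.0016  0.0007 -0.0092]
yaw 3.7018433434799727 rot [1.1000e-03 2.5000e-03 3.1324e+00]
tcp [ 0.5563 -0.2627  0.1862] toolx [ 0.852  0.524 -0.001] q6 -1.185
ROW [ 19.103 -43.741  -0.327] [-0.0016  0.0007 -0.0092]
```

View pics/w3.png

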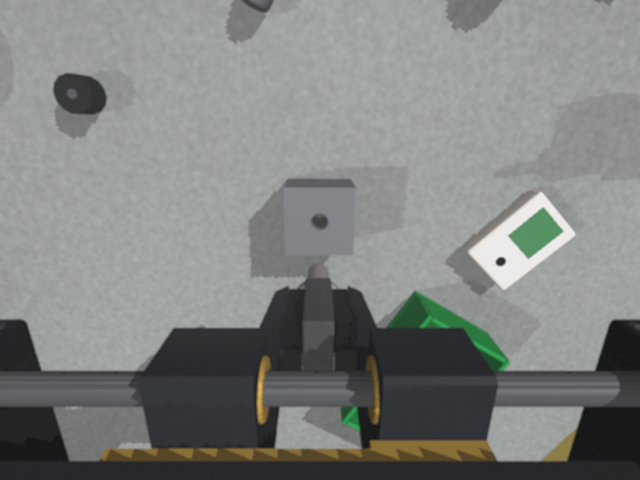

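Run:
```python
from h import *
f=load("w3"); print("holder hole",pix2w(f,(319.5,221),.045))
go([.53,.21,.19],np.deg2rad(32.1))
```

```text
holder hole [ 0.55719599 -0.26243705  0.045     ]
yaw 0.5602506898901798 rot [-0.0016  0.0007 -0.0092]
yaw 3.7018433434799727 rot [1.1000e-03 2.5000e-03 3.1324e+00]
tcp [ 0.5563 -0.2627  0.1862] toolx [ 0.852  0.524 -0.001] q6 -1.185
ROW [ 22.51  -41.647  -0.333] [-0.0016  0.0007 -0.0092]
```

>>> send_rows --pt "1.1 -2.1 -0.3 0 0 0 0.6" --pt "3.4 -6.2 -0.3 0 0 0 0.6" --pt "5.6 -10.4 -0.3 0 0 0 0.6" --pt "7.9 -14.6 -0.3 0 0 0 0.6" --pt "10.1 -18.7 -0.3 0 0 0 0.6" --pt "12.4 -22.9 -0.3 0 0 0 0.6" --pt "14.6 -27.1 -0.3 0 0 0 0.6" --pt "16.9 -31.2 -0.3 0 0 0 0.6" --pt "19.1 -35.4 -0.3 0 0 0 0.6" --pt "21 -39 -0.3 0 0 0 0.6" --pt "22.2 -41 -0.3 0 0 0 0.6" --pt "22.5 -41.6 -0.3 0 0 0 0.6"

```text
t: 5.5
tcp_pos: [0.5295, 0.2116, 0.1889]
ee_rot: [-3.021, -0.859, 0.003]
contact_force: [0.0, -0.0, -1.9]
finger_gap: 0.0117
```

>>> send_rows --pt "0 0 0 0 0 0 0.6" --pt "0 0 0 0 0 0 0.6" --pt "0 0 0 0 0 0 0.6"

```text
t: 5.8
tcp_pos: [0.5309, 0.2079, 0.1899]
ee_rot: [3.024, 0.852, -0.001]
contact_force: [-0.5, -0.3, -0.8]
finger_gap: 0.0119
```

Run:
```python
from h import *
f=shot("wrist","w4"); print(f["state"]["tcp_pos"],f["state"]["contact_force"],f["state"]["torque"])
```

```text
[0.53085285 0.20785252 0.18989111] [-0.45015552 -0.25399187 -0.81164338] [ 0.01092009 -0.05019592 -0.00677109]
```

View pics/w4.png

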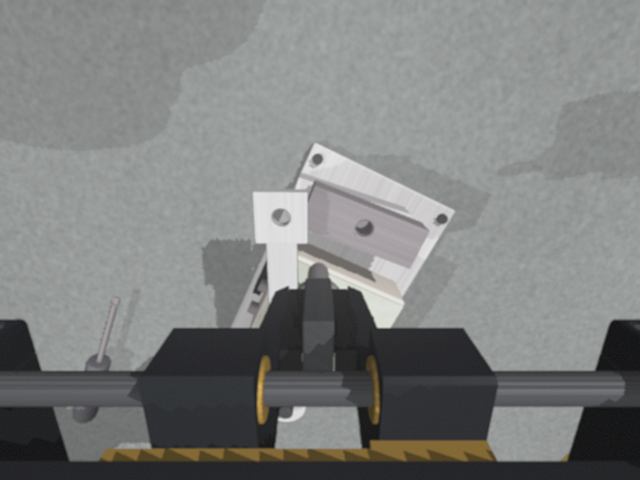

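Run:
```python
from h import *
crop("w4",240,180,440,290,4,"c6")
```

```text
(no output)
```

View pics/c6.png

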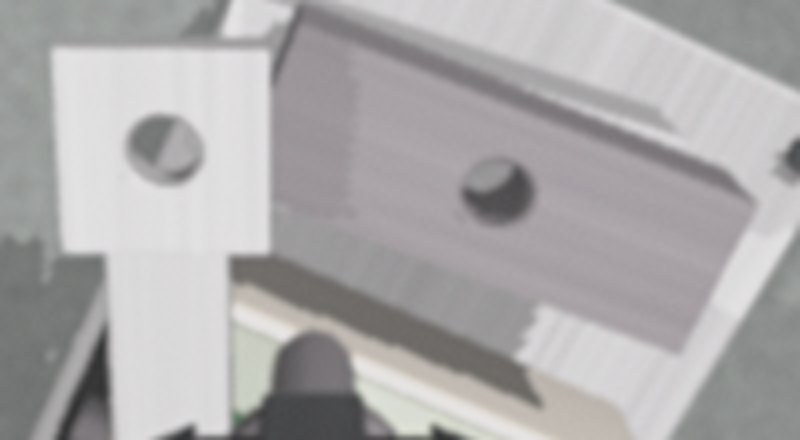

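Run:
```python
from h import *
f=load("w4");c=lambda x,y:(240+x/4,180+y/4)
e=pix2w(f,c(165,149),.08);h=pix2w(f,c(498,190),.066);print(e,h)
Q=np.array([pix2w(f,c(*p),.08) for p in((52,45),(270,45),(268,253),(65,253))])[:,:2];print(Q.mean(0),np.linalg.norm(np.roll(Q,-1,0)-Q,axis=1))
d=Q[0]-Q[3]+Q[1]-Q[2]; print("bar dir deg",np.rad2deg(np.arctan2(d[1],d[0])))
print("eye-.18*dir",e[:2]-.18*d/np.linalg.norm(d), "chord",np.linalg.norm(e-h))
for g in ("tip",): print("tip seen",pix2w(f,c(313,332),.147))
```

```text
[0.50047696 0.20353857 0.08      ] [0.56231084 0.22676972 0.066     ]
[0.50053335 0.20298373] [0.03999898 0.04059917 0.03913889 0.04059966]
bar dir deg 120.97037018612188
eye-.18*dir [0.59310401 0.04920054] chord 0.06752121727172716
tip seen [0.52870299 0.21072246 0.147     ]
```

Run:
```python
from h import *
go([.5003,.2035,.140],np.deg2rad(32.1))
```

```text
yaw 0.5602506898901798 rot [ 0.0001  0.0004 -0.0111]
yaw 3.7018433434799727 rot [ 6.0000e-04 -1.0000e-04  3.1305e+00]
tcp [0.5309 0.2079 0.1901] toolx [ 0.853  0.522 -0.   ] q6 -0.384
ROW [-2.841 -1.227  5.008] [ 0.0001  0.0004 -0.0111]
```

>>> send_rows --pt "-0.7 -0.3 0 0 0 0 0.6" --pt "-1.6 -0.7 0.8 0 0 0 0.6" --pt "-2.4 -1.0 2 0 0 0 0.6" --pt "-2.8 -1.2 3 0 0 0 0.6" --pt "-2.84 -1.22 4 0 0 0 0.6" --pt "-2.84 -1.22 4.7 0 0 0 0.6" --pt "-2.84 -1.22 5 0 0 0 0.6" --pt "-2.84 -1.22 5 0 0 0 0.6" --pt "-2.84 -1.22 5 0 0 0 0.6" --pt "-2.84 -1.22 5 0 0 0 0.6"

```text
t: 6.85
tcp_pos: [0.5006, 0.2048, 0.1407]
ee_rot: [3.023, 0.855, 0.001]
contact_force: [-0.4, 0.4, -0.4]
finger_gap: 0.0114
```

Run:
```python
from h import *
f=shot("wrist","w5"); print(f["state"]["contact_force"])
go([.5003,.2035,.132],np.deg2rad(32.1))
crop("w5",230,190,410,320,4,"c7")
f=shot("scene","s2"); crop("s2",360,270,500,410,4,"c8")
```

```text
[-0.40913412  0.39779028 -0.36770542]
yaw 0.5602506898901798 rot [ 0.0003 -0.0008 -0.0092]
yaw 3.7018433434799727 rot [-1.3000e-03 -4.0000e-04  3.1324e+00]
tcp [0.5006 0.2048 0.1407] toolx [0.852 0.524 0.001] q6 -0.382
ROW [-0.091  0.098  0.866] [ 0.0003 -0.0008 -0.0092]
```

View pics/c7.png

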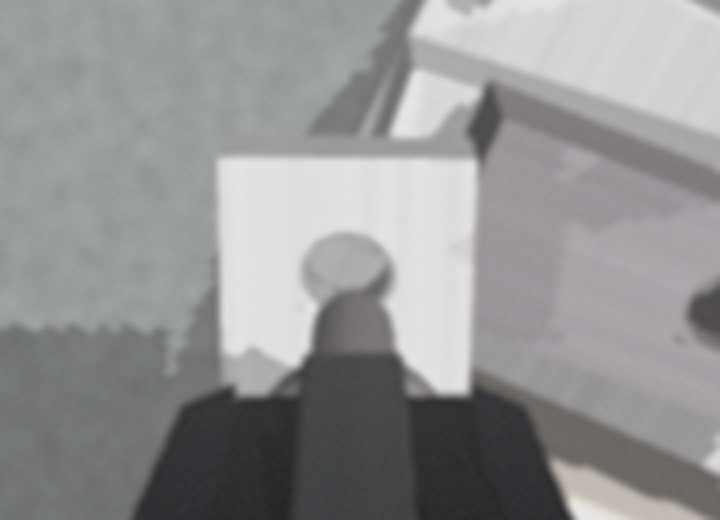

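View pics/c8.png

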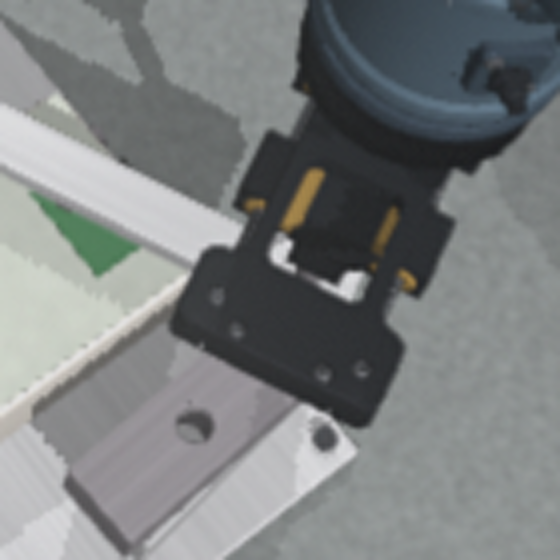

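>>> send_rows --pt "-0.09 0.1 0.3 0 0 0 0.6" --pt "-0.09 0.1 0.6 0 0 0 0.6" --pt "-0.09 0.1 0.9 0 0 0 0.6" --pt "-0.09 0.1 1.1 0 0 0 0.6" --pt "-0.09 0.1 1.1 0 0 0 0.6" --pt "-0.09 0.1 1.1 0 0 0 0.6"

```text
t: 7.55
tcp_pos: [0.4999, 0.2034, 0.1291]
ee_rot: [-3.023, -0.855, 0.0]
contact_force: [-1.2, -0.2, -0.4]
finger_gap: 0.0116
```

Run:
```python
from h import *
f=shot("wrist","w6"); print(f["state"]["contact_force"])
go([.5003,.2035,.125],np.deg2rad(32.1))
crop("w6",230,190,410,320,4,"c9")
```

```text
[-1.15930149 -0.21219617 -0.42183403]
yaw 0.5602506898901798 rot [-0.     -0.     -0.0092]
yaw 3.7018433434799727 rot [-0.      0.      3.1324]
tcp [0.4999 0.2034 0.1292] toolx [0.852 0.524 0.   ] q6 -0.385
ROW [0.035 0.011 0.424] [-0.     -0.     -0.0092]
```

View pics/c9.png

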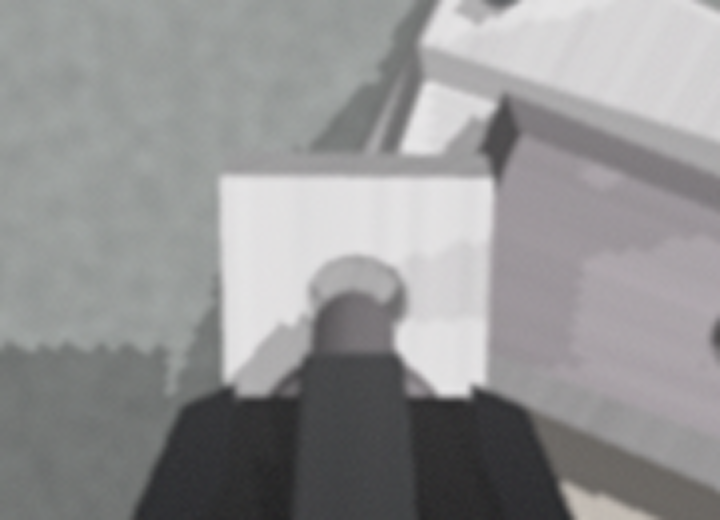

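Run:
```python
from h import *
f=load("w6");c=lambda p:((p[0]-230)*4,(p[1]-190)*4)
s=f["state"];R=Ro.from_rotvec(s["ee_rot"]).as_matrix()
def circ(ctr,r): return [c(w2pix(f,ctr+np.array([r*np.cos(a),r*np.sin(a),0]))) for a in np.linspace(0,6.28,60)]
im=cv2.imread("pics/c9.png")
for ctr,r,col in((np.array([.5003,.2035,.08]),.007,(0,0,255)),(s["tcp_pos"]+R@[0,0,.0433],.0045,(0,255,0)),(s["tcp_pos"]+R@[0,0,.0393],.006,(255,0,0))):
    cv2.polylines(im,[np.array(circ(ctr,r)).astype(int)],True,col,1)
cv2.imwrite("pics/c9b.png",im)
```

```text
(no output)
```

View pics/c9b.png

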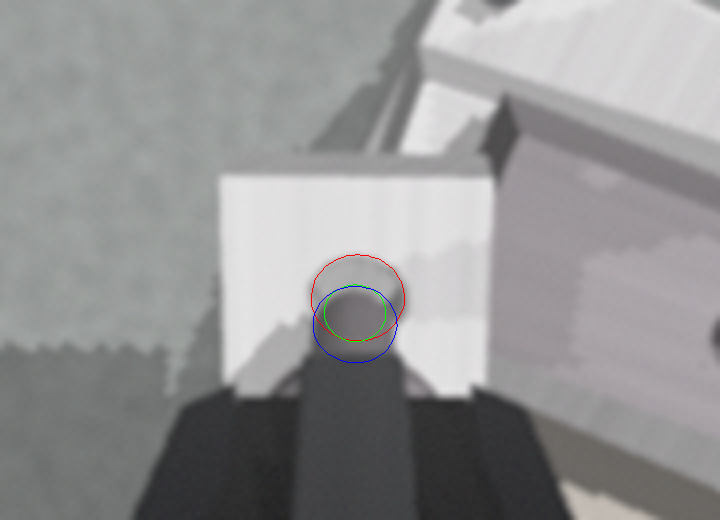

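>>> send_rows --pt "0.06 -0.04 0.2 0 0 0 0.6" --pt "0.06 -0.04 0.4 0 0 0 0.6" --pt "0.06 -0.04 0.6 0 0 0 0.6" --pt "0.06 -0.04 0.75 0 0 0 0.6" --pt "0.06 -0.04 0.75 0 0 0 0.6"

```text
t: 8.1
tcp_pos: [0.5, 0.204, 0.1214]
ee_rot: [-3.023, -0.855, 0.001]
contact_force: [0.5, 0.4, -1.4]
finger_gap: 0.012
```

>>> send_rows --pt "0 0 0.2 0 0 0 0.6" --pt "0 0 0.4 0 0 0 0.6" --pt "0 0 0.55 0 0 0 0.6" --pt "0 0 0.55 0 0 0 0.6"

```text
t: 8.5
tcp_pos: [0.5, 0.204, 0.1159]
ee_rot: [-3.023, -0.855, 0.001]
contact_force: [-0.2, 0.3, -2.2]
finger_gap: 0.0118
```

Run:
```python
from h import *
f=shot("wrist","w7"); print(f["state"]["contact_force"],f["state"]["tcp_pos"])
crop("w7",230,190,410,320,4,"c10")
```

```text
[-0.16603268  0.3014518  -2.16055554] [0.49998425 0.20402714 0.11591115]
```

View pics/c10.png

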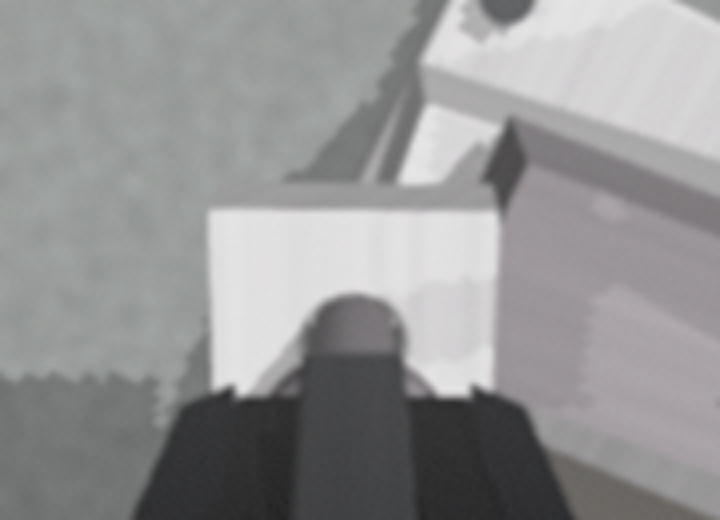

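```bash
cat > arc.py <<'E'
from h import *
import sys
PIV=np.array([.5931,.0491]); OFF=np.array([.0001,-.0007])
def arc(a0,a1,n,z,rr=.1803):
    s=env.read_state();R=Ro.from_rotvec(s["ee_rot"]).as_matrix()
    for a in np.linspace(a0,a1,n+1)[1:]:
        p=PIV+rr*np.array([np.cos(a),np.sin(a)])-OFF
        print((R.T@(np.array([*p,z])-s["tcp_pos"])*100).round(2).tolist())
def ang(p): p=np.asarray(p)-PIV; return np.arctan2(p[1],p[0]),np.hypot(*p)
E
python3 - <<'E'
from arc import *
s=env.read_state();a0=ang(s["tcp_pos"][:2]+OFF);a1=ang([.5622,.2268]);print(a0,a1,s["contact_force"])
arc(a0[0],a1[0],12,.1155)
E
```

```text
(np.float64(2.1129606818552524), np.float64(0.18005463794064847)) (np.float64(1.7429633922974868), np.float64(0.1803665711821345)) [ 0.88569726 -0.13260493 -1.38671144]
[0.56, -0.01, 0.06]
[1.11, 0.02, 0.06]
[1.66, 0.07, 0.06]
[2.22, 0.13, 0.05]
[2.77, 0.21, 0.05]
[3.31, 0.31, 0.05]
[3.86, 0.43, 0.05]
[4.4, 0.56, 0.05]
[4.93, 0.71, 0.05]
[5.46, 0.87, 0.05]
[5.99, 1.06, 0.05]
[6.51, 1.25, 0.05]
```

>>> send_rows --pt "0.2 0 0 0 0 0 0.6" --pt "0.56 0 0 0 0 0 0.6" --pt "0.83 0.01 0 0 0 0 0.6" --pt "1.11 0.02 0 0 0 0 0.6" --pt "1.38 0.04 0 0 0 0 0.6" --pt "1.66 0.07 0 0 0 0 0.6"

```text
t: 9.15
tcp_pos: [0.515, 0.2122, 0.1163]
ee_rot: [3.023, 0.855, 0.0]
contact_force: [-1.1, -1.8, -0.5]
finger_gap: 0.0121
```

>>> send_rows --pt "0.3 0.03 0.04 0 0 0 0.6" --pt "0.56 0.06 0.04 0 0 0 0.6" --pt "1.11 0.14 0.04 0 0 0 0.6" --pt "1.65 0.24 0.04 0 0 0 0.6" --pt "2.2 0.36 0.04 0 0 0 0.6" --pt "2.74 0.49 0.04 0 0 0 0.6" --pt "3.27 0.64 0.04 0 0 0 0.6" --pt "3.8 0.8 0.04 0 0 0 0.6" --pt "4.1 0.9 0.04 0 0 0 0.6" --pt "4.3 0.98 0.04 0 0 0 0.6" --pt "4.3 0.98 0.04 0 0 0 0.6"

```text
t: 10.25
tcp_pos: [0.5567, 0.2264, 0.1158]
ee_rot: [-3.023, -0.854, -0.0]
contact_force: [-0.2, -0.7, -1.1]
finger_gap: 0.0117
```

Run:
```python
from arc import *
f=shot("wrist","w8");s=f["state"];print(s["tcp_pos"],s["contact_force"],ang(s["tcp_pos"][:2]+OFF))
go([.5621,.2275,.1155])
crop("w8",230,190,410,320,4,"c11")
f=shot("scene","s3"); crop("s3",340,290,480,420,4,"c12")
```

```text
[0.55670061 0.22642177 0.11577064] [-0.2379625  -0.6974644  -1.10724099] (np.float64(1.7734943632418452), np.float64(0.18031332286622606))
tcp [0.5566 0.2265 0.1158] toolx [0.852 0.523 0.   ] q6 -0.362
ROW [0.524 0.203 0.032] [0. 0. 0.]
```

View pics/c11.png

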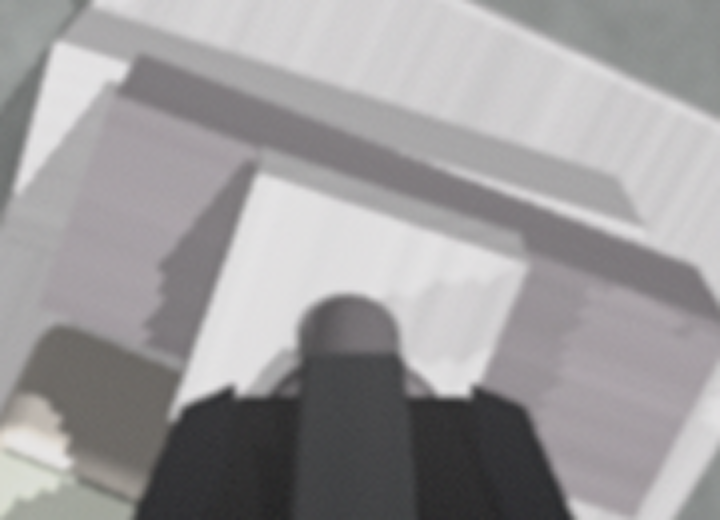

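View pics/c12.png

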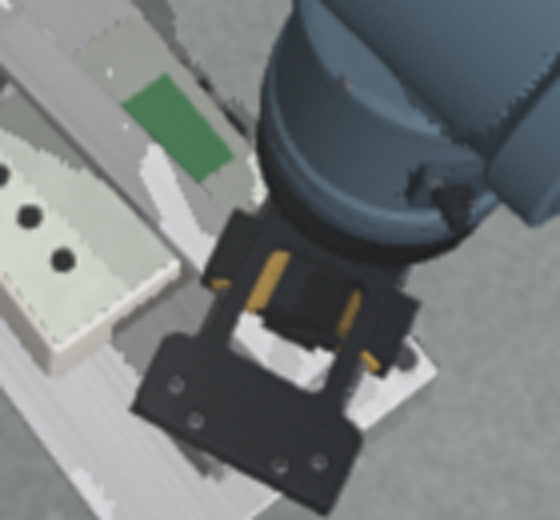

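>>> send_rows --pt "0.2 0.07 0 0 0 0 0.6" --pt "0.4 0.15 0 0 0 0 0.6" --pt "0.52 0.2 0 0 0 0 0.6" --pt "0.52 0.2 0 0 0 0 0.6" --pt "0.52 0.2 0.2 0 0 0 0.6" --pt "0.52 0.2 0.4 0 0 0 0.6" --pt "0.52 0.2 0.5 0 0 0 0.6"

```text
t: 11.05
tcp_pos: [0.5619, 0.2274, 0.1105]
ee_rot: [-3.023, -0.854, 0.0]
contact_force: [0.2, 0.0, 0.8]
finger_gap: 0.0118
```

Run:
```python
from arc import *
s=env.read_state();print(s["tcp_pos"],s["contact_force"],s["torque"],ang(s["tcp_pos"][:2]+OFF));go([.5621,.2275,.11])
```

```text
[0.5618587  0.22741549 0.11054445] [0.15550152 0.04166114 0.83408801] [-0.00065338 -0.10555552 -0.00566881] (np.float64(1.7443620361685424), np.float64(0.1803248301574223))
tcp [0.5619 0.2274 0.1105] toolx [0.852 0.523 0.   ] q6 -0.362
ROW [0.025 0.005 0.054] [0. 0. 0.]
```

>>> send_rows --pt "0.02 0 0.1 0 0 0 0.6" --pt "0.02 0 0.2 0 0 0 0.6" --pt "0.02 0 0.25 0 0 0 0.6"

```text
t: 11.35
tcp_pos: [0.5621, 0.2274, 0.1082]
ee_rot: [-3.023, -0.855, 0.0]
contact_force: [-0.8, -0.5, -0.5]
finger_gap: 0.012
```

>>> send_rows --pt "0 0 0.1 0 0 0 0.6" --pt "0 0 0.15 0 0 0 0.6"

```text
t: 11.55
tcp_pos: [0.5621, 0.2274, 0.1067]
ee_rot: [-3.023, -0.855, 0.0]
contact_force: [-1.0, 0.1, -0.6]
finger_gap: 0.0115
```

>>> send_rows --pt "0 0 0.1 0 0 0 0.6" --pt "0 0 0.2 0 0 0 0.6" --pt "0 0 0.3 0 0 0 0.6"

```text
t: 11.85
tcp_pos: [0.5621, 0.2274, 0.1038]
ee_rot: [3.023, 0.855, 0.0]
contact_force: [0.0, -1.6, 0.4]
finger_gap: 0.012
```

>>> send_rows --pt "0 0 0.1 0 0 0 0.6" --pt "0 0 0.2 0 0 0 0.6" --pt "0 0 0.3 0 0 0 0.6"

```text
t: 12.15
tcp_pos: [0.5621, 0.2274, 0.1007]
ee_rot: [-3.023, -0.855, 0.0]
contact_force: [-1.4, -0.3, -0.3]
finger_gap: 0.012
```

Nothing resists at 9 mm into the knuckle, so the pin is in the hole. I'll keep going down in gentle steps.

>>> send_rows --pt "0 0 0.15 0 0 0 0.6" --pt "0 0 0.3 0 0 0 0.6" --pt "0 0 0.45 0 0 0 0.6"

```text
t: 12.45
tcp_pos: [0.5621, 0.2274, 0.0962]
ee_rot: [3.023, 0.855, 0.0]
contact_force: [0.2, -0.7, 0.0]
finger_gap: 0.0117
```

>>> send_rows --pt "0 0 0.15 0 0 0 0.6" --pt "0 0 0.3 0 0 0 0.6" --pt "0 0 0.45 0 0 0 0.6"

```text
t: 12.75
tcp_pos: [0.5621, 0.2274, 0.0917]
ee_rot: [3.023, 0.855, -0.0]
contact_force: [-0.6, -1.5, -0.7]
finger_gap: 0.0121
```

>>> send_rows --pt "0 0 0.1 0 0 0 0.6" --pt "0 0 0.2 0 0 0 0.6" --pt "0 0 0.28 0 0 0 0.6"

```text
t: 13.05
tcp_pos: [0.5621, 0.2274, 0.0889]
ee_rot: [3.023, 0.855, -0.0]
contact_force: [-0.5, -0.8, 0.0]
finger_gap: 0.0118
```

>>> send_rows --pt "0 0 0.05 0 0 0 0.6" --pt "0 0 0.1 0 0 0 0.6" --pt "0 0 0.1 0 0 0 0.6"

```text
t: 13.35
tcp_pos: [0.5621, 0.2274, 0.088]
ee_rot: [-3.023, -0.855, -0.0]
contact_force: [0.0, -1.7, -1.2]
finger_gap: 0.0119
```

>>> send_rows --pt "0 0 0.03 0 0 0 0.6" --pt "0 0 0.06 0 0 0 0.6" --pt "0 0 0.06 0 0 0 0.6"

```text
t: 13.65
tcp_pos: [0.5621, 0.2274, 0.0874]
ee_rot: [3.023, 0.855, -0.0]
contact_force: [-1.2, -0.8, -0.7]
finger_gap: 0.0116
```

>>> send_rows --pt "0 0 0.03 0 0 0 0.6" --pt "0 0 0.06 0 0 0 0.6" --pt "0 0 0.06 0 0 0 0.6"

```text
t: 13.95
tcp_pos: [0.5625, 0.2275, 0.0872]
ee_rot: [3.023, 0.855, 0.001]
contact_force: [-0.1, -1.6, 3.1]
finger_gap: 0.0115
```

Run:
```python
from h import *
f=shot("wrist","w9"); print(f["state"]["contact_force"],f["state"]["tcp_pos"])
crop("w9",230,190,410,320,4,"c13")
```

```text
[-0.07330314 -1.64012555  3.1097521 ] [0.56251957 0.22747923 0.08723671]
```

View pics/c13.png

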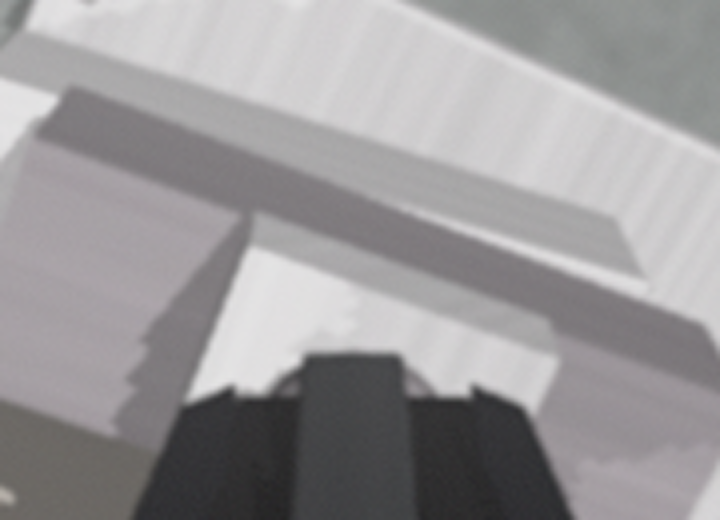

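The shoulder touched at TCP z 0.0872 (0.0873 expected), with 3 N upward. I'll release slowly and withdraw straight up.

>>> send_rows --pt "0 0 -0.03 0 0 0 1.4" --pt "0 0 -0.03 0 0 0 2.5" --pt "0 0 -0.03 0 0 0 4" --pt "0 0 -0.03 0 0 0 4" --pt "0 0 -0.03 0 0 0 4" --pt "0 0 -0.03 0 0 0 4"

```text
t: 14.6
tcp_pos: [0.5621, 0.2275, 0.0871]
ee_rot: [-3.023, -0.855, 0.0]
contact_force: [0.5, -0.6, -0.0]
finger_gap: 0.0403
```

>>> send_rows --pt "0 0 -1 0 0 0 4" --pt "0 0 -2.5 0 0 0 4" --pt "0 0 -4.5 0 0 0 4" --pt "0 0 -7 0 0 0 4" --pt "0 -2 -10 0 0 0 4" --pt "0 -4 -12 0 0 0 4" --pt "0 -4 -12 0 0 0 4" --pt "0 -4 -12 0 0 0 4"

```text
t: 15.4
tcp_pos: [0.5415, 0.2617, 0.2083]
ee_rot: [3.022, 0.856, 0.003]
contact_force: [-0.3, -0.4, -0.3]
finger_gap: 0.0394
```

Run:
```python
from h import *
f=shot("wrist","w10"); print(f["state"]["contact_force"],f["state"]["tcp_pos"],f["state"]["finger_gap"])
f=shot("scene","s4"); crop("s4",280,250,460,440,3,"c15")
```

```text
[-0.32734826 -0.38904429 -0.29002692] [0.54152534 0.26165311 0.20832405] 0.0393646483156026
```

View pics/w10.png

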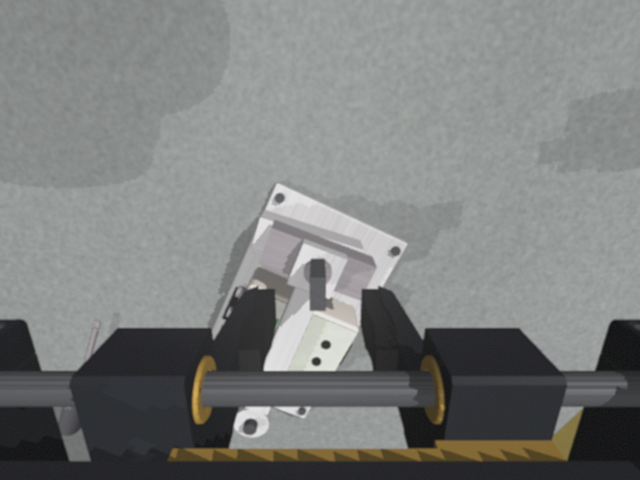

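View pics/c15.png

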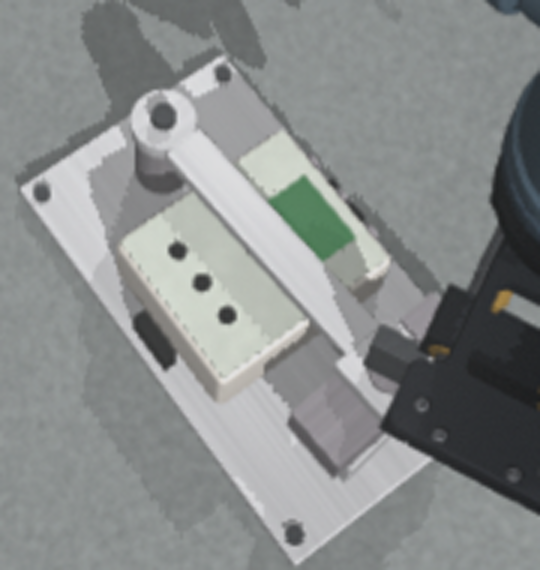

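Run:
```python
from h import *
f=load("w10");crop("w10",270,220,370,320,6,"c16")
im=cv2.imread("pics/c16.png")
for z,r,col in((.084,.012,(0,0,255)),(.08,.012,(0,255,0))):
    P=[(w2pix(f,[.5622+r*np.cos(a),.2268+r*np.sin(a),z])-[270,220])*6 for a in np.linspace(0,6.28,60)]
    cv2.polylines(im,[np.array(P).astype(int)],True,col,1)
R=Ro.from_rotvec(f["state"]["ee_rot"]).as_matrix()
P=[(w2pix(f,np.array([.5622,.2268,.122])+R@[x,y,0])-[270,220])*6 for x,y in((.006,.014),(-.006,.014),(-.006,-.014),(.006,-.014))]
cv2.polylines(im,[np.array(P).astype(int)],True,(255,0,0),1)
cv2.imwrite("pics/c16b.png",im)
```

```text
(no output)
```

View pics/c16b.png

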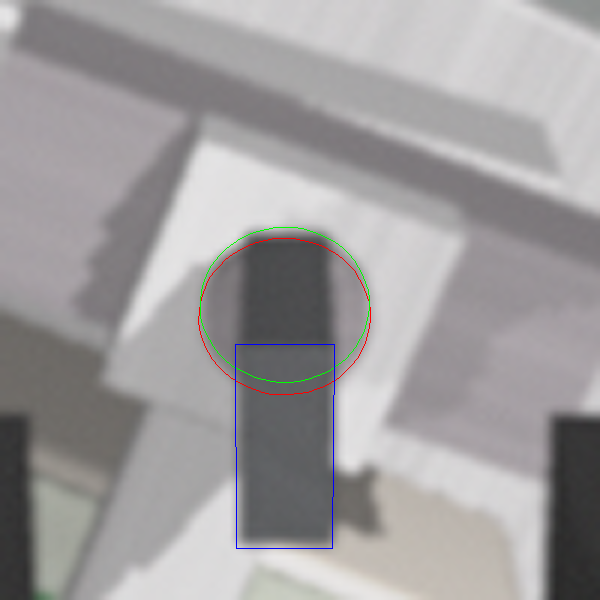

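The seated-pin model overlays the image within about 1 mm, so the pin is upright and flush. I'm handing the job in.

```bash
python3 -c "
from cell import env
print(abs(env.read_state()['joint_vel']).max()); print(env.close_job())"
```

```text
0.014516247824010294
the job is handed in; nothing more can be done
None
```

The pin is through both the bar's eye and the knuckle, with its shoulder on the bar. I let go of it and handed the job in at about 15.5 s; no verdict was reported.

**How it went:** I drew the pin from its holder, put its tip in the bar's eye and swung the bar round to the knuckle hole, which the cameras placed at about 0.055 rad. The pin then went down in steps of 1.5 mm or less per row. The hole took it first time, so no search by feel was needed.

**Forces:** I read the force at the end of each move, and it never passed about 3 N. That peak came as the shoulder met the bar, at tool height 87.2 mm where 87.3 mm was expected.

**Last checks:**
- **Pin:** in the wrist view it stands upright, and a drawn model of the seated pin matches the picture to about 1 mm.
- **Bar:** in the scene view it lies across the instrument.
- **Robot:** the gripper was open, about 12 cm above the nest, touching nothing.
- **Not measured at the end:** the final bar angle. I also didn't re-measure the screwdriver, tester and sounder, but the arm only passed well above them.

No check failed or disagreed.

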